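# Third gap of the thread rack

### The job

With a fingertip, run the thread rack's brass keeper strip along to the right, counting the gaps from the left as they open, until the third gap stands open and the fourth is still covered. Then push the green spool across the worktop into that third gap, upright, until it is fully home against the back board. Only push: do not pick up the spool, and leave the cream spool and the other things on the table where they are.

Things in the scene. Friction and masses are not known exactly. Their poses are not given: they have to be found in the camera images.
- rack: Dark wooden thread rack, fixed, 290 mm long, open in front and on top. Origin: on the worktop, mid-length, in the plane of the fronts of the uprights. x points into the gaps, away from the robot; y along the rack to the robot's left. Five gaps 44 mm wide, centred at y = +108, +54, 0, -54, -108 mm (first to fifth, from the left), between six uprights 10 mm thick, 55 mm high. Place and yaw vary.
- third_gap (a point): Centre of the floor of the third gap's mouth, on the front plane (same place and axes as the rack's origin). The gap is 38 mm deep from here to the back board (64 mm high, 12 mm thick). No step or sill: a spool slides in on the worktop, z = 0. Second and third gaps are empty; red bobbins stand in the first, dark ones in the fifth.
- keeper (a joint): Travel (m) of the brass strip across the rack's front; grows as it goes to the right (rack -y), range 0 to 0.22, starts at 0 to 0.09. Its left end is at rack y = 0.137 - travel: at 0 all gaps are covered, the third is just clear at 0.159, the fourth starts to open at 0.169. 274 mm long, 3 mm thick (rack x -0.5 to -3.5 mm), z 9 to 35 mm. 1 to 2 N moves it; it stays where left.
- keeper_tab (a point): Middle of the left face of the brass finger tab at the strip's left end, 22 mm above the worktop: push it to the right (rack -y). The tab is an upright plate 4 mm thick that sticks out to the front (rack x = -3 to -34 mm, z 13 to 31 mm, this point at -18 mm) and moves with the strip. Behind it steel guides, 7 mm wide, stand 6 mm out of each upright's front.
- green_spool: The part: wooden spool of green thread, 36 mm diameter, 50 mm high, about 35 g, standing loose on the worktop 75 to 100 mm before the rack's front plane and up to 80 mm to either side of the third gap. Origin: centre of its underside. Home in a gap, its origin is at rack x = +20 mm.
- cream_spool: Wooden spool of cream thread, 36 mm diameter, 50 mm high, standing loose in the fourth gap behind the strip. Origin: centre of its underside. Leave alone.
- cutter: Yellow rotary cutter lying on the worktop to the left, 45 x 158 x 16 mm, bystander. Origin: centre of its underside.
- button_pot: Small round pot with a blue and white label, 66 mm diameter, 30 mm high, behind the rack, bystander. Origin: centre of its underside.
- pen: Black and white marker pen lying on the worktop to the right, 17 x 135 x 16 mm, bystander. Origin: centre of its underside.
- blue_spool: Black spool of blue thread, 48 mm diameter, 62 mm high, standing at the back right, bystander. Origin: centre of its underside.
Not all that is in view belongs to the job. Leave any orange, pink or purple look-alike of the green_spool alone.

How it is judged (in metres and radians):
On the way:
1. the keeper strip has been run clear of the third gap (value of joint keeper above 0.155 m), for 0.2 s.
At the end, for the whole second after the job is handed in: The strip's left end lies near the upright between the third and fourth gaps (travel 0.155 to 0.184: third gap open to within 4 mm, fourth open by no more than 15 mm); the green spool stands upright (within 0.1 rad) on the worktop in the third gap, within 5 mm of fully home, at rest (value of joint keeper between 0.155 and 0.184 m and x of green_spool in the frame of rack between 0.015 and 0.026 m and y of green_spool in the frame of rack between -0.012 and 0.012 m and angle between green_spool's own z axis and vertical below 0.1 rad and height (world z) of green_spool below 0.006 m and linear speed of green_spool below 0.02 m/s); the robot touches nothing.
It fails at once if the green spool is lifted (height (world z) of green_spool above 0.012 m).
It fails at once if the green spool is knocked over (angle between green_spool's own z axis and vertical above 0.6 rad).
It fails at once if the cream spool or another bystander is disturbed (moved more than 20 mm) (distance of any of cream_spool, cutter, button_pot, pen, blue_spool from where it was at the start of the episode above 0.02 m).
It also fails if it takes over 58 s, if anything falls off the work surface, if the arm or the gripper's body presses on something with over 40 N, if the wrist force passes 120 N, or if a joint passes its speed limit or range.

### The arm

A 7-joint arm with a two-finger parallel gripper is mounted at the origin on a cart in front of the work surface, level with it; the furniture and walls round the work are solid. World frame = base frame: x ahead of the robot, y to its left, z up, the work surface at z = 0. Lengths are in m, angles in degrees, forces in N, time in s.
With the tool pointing down it reaches from about 0.425 to 0.875 m from the base axis. Payload 9.9 kg.
Tool frame: the origin (TCP) lies midway between the tips of the shut fingers; the grasp point (between the pads) lies 19 mm behind it (manip.hold_point_z is the distance from the TCP to the grasp point, in m); z points along the fingers, y is the line along which they close (so a half turn about z gives the same grasp; the last joint's range is limited). The gripper opens to 85 mm and grips with 20 to 120 N. Pads are 22 mm wide; open, the fingers measure 114 mm over their backs; the gripper's body (76 mm by 85 mm) begins 54 mm behind the grasp point. The pads swing forward as they close: fully open they stand 13 mm farther back than shut.
Start: joints at [-81.463, 32.985, 1.427, 82.34, -0.859, 64.687, -3.237], TCP at [0.156, 0.657, 0.231] pointing down, gripper open.
Joint ranges: [-157.87, 157.87], [-19.46, 123.44], [-87.15, 90], [11.01, 140.99], [-62.26, 242.26], [9.8, 113.94], [-161.44, 161.44]. Speed limits (degrees/s): [127.2, 127.2, 172.46, 172.46, 180, 180, 180].

### API

Orientations are given as [roll, pitch, yaw] about the fixed x, y, z axes, in that order (R = Rz(yaw) Ry(pitch) Rx(roll)).
In Python, from workcell import manip, grab_frame, camera_params gives the robot as it stands.
- The arm moves only by the shell command python3 -m crank 'ROWS'. ROWS is JSON, a list of rows, each a list of 3 entries, a list of its own where there are three numbers: the shift along the tool's x, y, z in mm, then the turn about the tool's z in degrees, then the opening, from 0 (shut) to 1 (fully open). In form: [[[tx, ty, tz], spin, hand], ...]. A call has 1 to 12 rows; each row shifts and turns the commanded pose from where the row before left it, along the tool's axes as they then stand; what a row does not reach is not made up. A row lasts 1/12 s, in which the tool goes at most 41.7 mm and 7.16 degrees, less where a joint would pass 70% of its speed; a pose out of reach is approached as far as the arm can. A call is refused whole if a number of a shift passes 41.7 or a number of a turn 7.16, either way. A call with a gripper value outside its range is refused whole. The fingers move at their own pace and stop on an object; the grip force is fixed at half the most. Time passes only in rows, so rows that do not move let the fingers close. It gives the time, the measured TCP pose, the force, the opening and the grip force at its end, in the units of the state.
- manip.observe(): the state, without advancing time (a new reading comes with each control period).
- grab_frame(name): name is "scene" or "top" or "wrist"; returns the picture (420x560x3 uint8, blue, green, red); there is no depth.
- camera_params(name): a dict with "camera_matrix" (3x3 intrinsics, pixels), "k1" (the pictures are not rectified: a ray, as slopes to the right and down, at radius r is drawn at 1 + k1 r^2 times it, then the intrinsics apply), "world_from_camera" (4x4, takes a point from camera to world coordinates); the wrist camera has in their place "tool_from_camera" (4x4, takes a point from camera to tool coordinates, whose origin is the TCP and whose axes are the flange's). Camera axes: x right, y down, z forward; pixel columns grow to the right and rows downward; lengths in m; the calibration is good to about 2 mm. A picture is of the moment at which its call begins: read the wrist's pose just before it. camera_params takes no time and is no camera call.
- manip.close_job(): hands the job in; it is judged then, once.
The state is a dict: "time": time; "joint_positions": joint angles; "qd": joint speeds; "joint_efforts": joint torques, N m; "position": TCP position; "eef_rot": TCP orientation; "contact_force": force on the tool from outside, world axes, zero at the start; "wrist_torque": the same for the moment, N m; "gripper_width": opening from 0.0 (shut) to 1.0 (fully open); "gripper_force": force on a finger pad.
Only numpy, scipy, OpenCV 4.12 (cv2) and the standard library are available. Lean on these libraries where they do the work, as an engineer would, in place of code of your own. Each camera call takes 0.05 s, during which the arm holds its last target. There are 200 camera calls.

## Working session

There is one attempt and no reset: what is moved stays moved. The work goes in short steps, Python scripts to look and compute and a shell command to move; the robot and the scene stay as the last step left them, time stands still between calls to the robot, and variables do not carry over. Pictures are saved under pics/ and viewed, at most 10 in all, crops included, and the job is handed in when it is done.

```bash
mkdir -p pics; ls
python3 - <<'E'
from workcell import manip, grab_frame, camera_params
import cv2,numpy as np
s=manip.observe(); print({k:np.round(v,3).tolist() for k,v in s.items()})
a=grab_frame("scene");b=grab_frame("top")
cv2.imwrite("pics/scene0.png",a);cv2.imwrite("pics/top0.png",b)
for n in("scene","top","wrist"):print(n,{k:np.round(v,4).tolist() for k,v in camera_params(n).items()})
E
```

```text
pics
{'time': 0.0, 'joint_positions': [-81.462, 33.033, 1.423, 82.388, -0.861, 64.687, -3.239], 'qd': [-0.036, -0.005, 0.071, -0.013, -0.017, 0.054, -0.061], 'joint_efforts': [-0.0, -76.576, 2.25, -28.597, 0.015, 0.013, -0.0], 'position': [0.156, 0.656, 0.23], 'eef_rot': [-179.903, 0.003, 166.661], 'contact_force': [1.238, -0.162, -0.842], 'wrist_torque': [0.021, -0.019, 0.008], 'gripper_force': 0.0, 'gripper_width': 0.999}
scene {'camera_matrix': [[426.5529, 0.0, 276.0151], [0.0, 426.5529, 204.1792], [0.0, 0.0, 1.0]], 'k1': -0.0022, 'world_from_camera': [[0.6158, -0.3666, 0.6974, -0.1197], [-0.7879, -0.2969, 0.5396, -0.5074], [0.0092, -0.8817, -0.4717, 0.5332], [0.0, 0.0, 0.0, 1.0]]}
top {'camera_matrix': [[476.4398, 0.0, 277.2026], [0.0, 476.4398, 206.9879], [0.0, 0.0, 1.0]], 'k1': -0.0113, 'world_from_camera': [[-0.0036, -0.9924, 0.1232, 0.4281], [-0.9997, 0.0005, -0.025, 0.0484], [0.0248, -0.1232, -0.9921, 1.4095], [0.0, 0.0, 0.0, 1.0]]}
wrist {'camera_matrix': [[300.9581, 0.0, 276.954], [0.0, 300.9581, 211.2913], [0.0, 0.0, 1.0]], 'k1': -0.0317, 'tool_from_camera': [[0.0008, -0.9459, -0.3244, 0.083], [1.0, 0.0007, 0.0003, 0.0002], [-0.0, -0.3244, 0.9459, -0.1417], [0.0, 0.0, 0.0, 1.0]]}
```

View pics/top0.png

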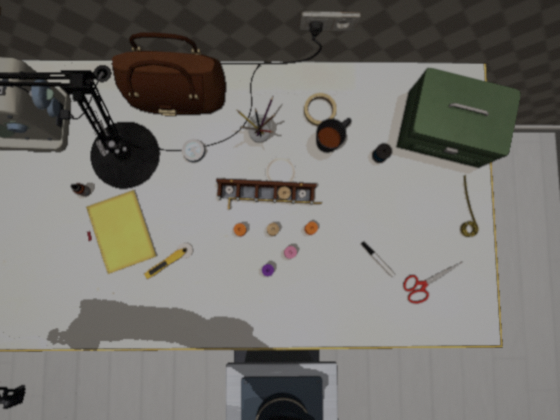

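View pics/scene0.png

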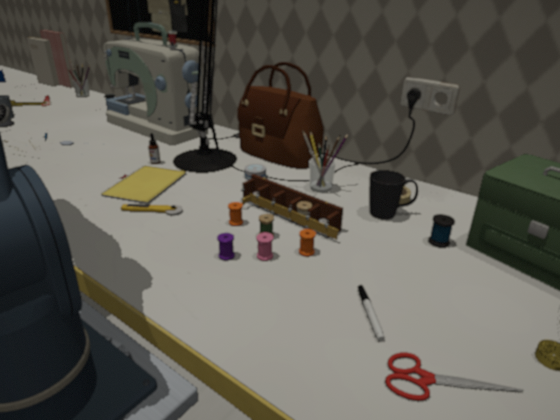

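The top view shows the rack at (217–317, 180–203) with its brass tab near (229,205). In front of it stand five spools: orange (240,229) and (312,228), pink (290,252), purple (268,269), and one at (273,229) that looks green at (266,226) in the scene view. I'll enlarge both to confirm it.

```bash
cat > h.py <<'E'
import cv2,numpy as np
from workcell import camera_params,manip
from scipy.spatial.transform import Rotation as R
def ray(name,uv,T=None):
    c=camera_params(name);K=c["camera_matrix"];k1=c["k1"]
    D=np.array([k1,0,0,0,0.]);p=cv2.undistortPoints(np.array([[uv]],float),np.array(K),D)[0,0]
    M=np.array(c["world_from_camera"]) if name!="wrist" else T@np.array(c["tool_from_camera"])
    return M[:3,3],M[:3,:3]@np.array([p[0],p[1],1])
def on(name,uv,z,T=None):
    o,d=ray(name,uv,T);return (o+d*(z-o[2])/d[2])
def tool():
    s=manip.observe();T=np.eye(4);T[:3,:3]=R.from_euler('xyz',s['eef_rot'],degrees=True).as_matrix();T[:3,3]=s['position'];return T
E
python3 - <<'E'
import cv2,numpy as np
from h import *
b=cv2.imread("pics/top0.png");a=cv2.imread("pics/scene0.png")
c=cv2.resize(b[165:285,205:330],None,fx=4,fy=4,interpolation=2)
d=cv2.resize(a[165:285,205:365],None,fx=1.8,fy=1.8,interpolation=2)
o=np.zeros((480,800,3),np.uint8);o[:480,:500]=c;o[:d.shape[0],505:505+d.shape[1]]=d
o=cv2.convertScaleAbs(o,alpha=1.6)
cv2.imwrite("pics/crop0.png",o[:, :800])
for p in[(240,229),(273,229),(312,228),(290,252),(268,269)]:print(p,on("top",p,.05).round(3))
for p in[(217,180),(317,184)]:print(p,on("top",p,.064).round(3))
print(on("top",(229,205),.03).round(3), on("scene",(266,236),0).round(3))
E
```

```text
(240, 229) [0.534 0.121 0.05 ]
(273, 229) [0.533 0.026 0.05 ]
(312, 228) [ 0.536 -0.085  0.05 ]
(290, 252) [ 0.468 -0.022  0.05 ]
(268, 269) [0.42  0.041 0.05 ]
(217, 180) [0.673 0.186 0.064]
(317, 184) [ 0.662 -0.1    0.064]
[0.605 0.154 0.03 ] [0.53  0.024 0.   ]
```

View pics/crop0.png

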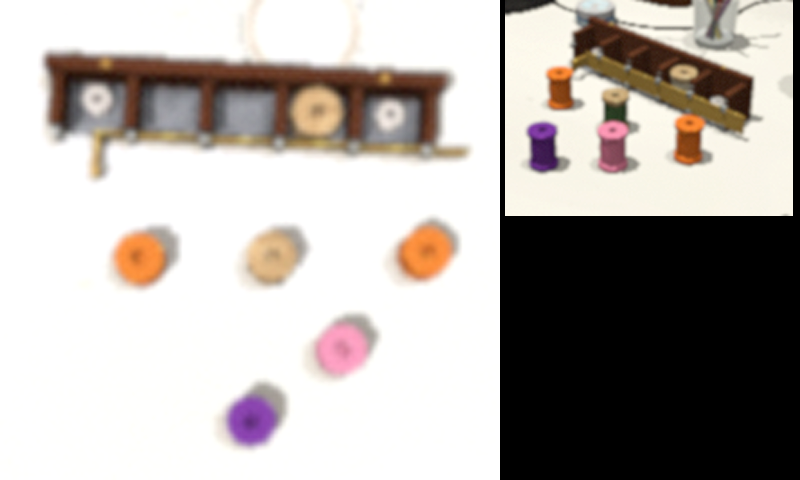

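The crop shows the wooden-topped spool at top px (273,229), with green thread in the scene view at (266,226). It is the green one; the orange, pink and purple spools are look-alikes. It measures (0.533, 0.026), about 84 mm before the rack, which fits the description. The tab is at crop (97,135–177), so travel is about 0.03. I'll move in for a wrist view.

```bash
python3 -m crank '[[[0,0,0],-5.6,0],[[0,0,0],-5.6,0],[[-21.6,-24,0],0,0],[[-21.6,-24,0],0,0],[[-21.6,-24,0],0,0],[[-21.6,-24,0],0,0],[[-21.6,-24,0],0,0],[[-21.6,-24,0],0,0],[[-21.6,-24,0],0,0],[[-21.6,-24,0],0,0],[[-21.6,-24,0],0,0],[[-21.6,-24,0],0,0]]'
python3 -m crank '[[[-21.6,-24,0],0,0],[[-21.6,-24,0],0,0],[[-21.6,-24,0],0,0],[[-21.6,-24,0],0,0],[[-21.6,-24,0],0,0],[[-21.6,-24,0],0,0],[[-21.6,-24,0],0,0],[[-21.6,-24,0],0,0],[[-21.6,-24,0],0,0],[[-21.6,-24,0],0,0],[[0,0,0],0,0],[[0,0,0],0,0]]'
python3 - <<'E'
from h import *
from workcell import grab_frame
T=tool();a=grab_frame("wrist");np.save("T1.npy",T);cv2.imwrite("pics/w1.png",a)
cv2.imwrite("pics/w1v.png",cv2.convertScaleAbs(a,alpha=1.5));print(T.round(3),manip.observe()['eef_rot'])
E
```

```text
time: 1.1
position: [0.3633, 0.4074, 0.2311]
eef_rot: [-180.0, -0.0, 177.9]
contact_force: [0.1, 0.2, 0.1]
gripper_width: -0.003
gripper_force: 0.0
time: 2.1
position: [0.5703, 0.1587, 0.2307]
eef_rot: [-179.9, -0.0, 177.6]
contact_force: [0.0, 0.5, -0.6]
gripper_width: -0.0
gripper_force: 0.0
[[-0.999  0.041 -0.001  0.57 ]
 [ 0.041  0.999 -0.001  0.159]
 [ 0.001 -0.001 -1.     0.231]
 [ 0.     0.     0.     1.   ]] [-1.79991213e+02 -6.00542371e-02  1.77779725e+02]
```

View pics/w1v.png

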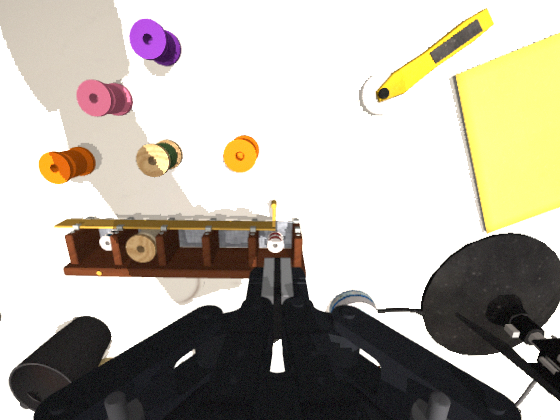

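The wrist view, with image right being world +y, shows the brass tab at (274,202–226), the strip running left to (57,223), the green spool's top at (153,160), orange at (240,153) and the shut fingers' tip near (275,262).

Run:
```python
from h import *
T=np.load("T1.npy")
a=cv2.imread("pics/w1v.png")
for n,p,z in[("green",(153,160),.05),("orange",(240,153),.05),("tab end",(274,202),.031),("tab base",(274,226),.035),("stripR",(57,223),.035),("rackL back",(305,277),.064),("rackR back",(65,274),.064),("upL",(299,223),.05),("upR",(73,229),.05),("cream",(141,248),.05)]:
    print(n,on("wrist",p,z,T).round(4))
c=a[190:290,50:320];cv2.imwrite("pics/c1.png",cv2.resize(c,None,fx=2.9,fy=2.9,interpolation=2))
```

```text
green [0.5341 0.0265 0.05  ]
orange [0.5307 0.1209 0.05  ]
tab end [0.5925 0.1542 0.031 ]
tab base [0.6215 0.153  0.035 ]
stripR [ 0.6072 -0.1123  0.035 ]
rackL back [0.6757 0.1873 0.064 ]
rackR back [ 0.6617 -0.0975  0.064 ]
upL [0.613  0.1823 0.05  ]
upR [ 0.6101 -0.0828  0.05  ]
cream [ 0.6374 -0.0061  0.05  ]
```

View pics/c1.png

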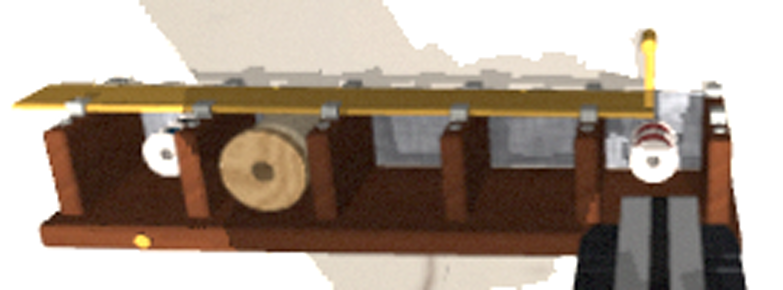

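```bash
python3 -m crank '[[[-17,18,0],0.6,0],[[-17,19,0],0,0],[[0,0,35],0,0],[[0,0,35],0,0],[[0,0,35],0,0],[[0,0,35],0,0],[[0,0,35],0,0],[[0,0,30],0,0],[[0,0,15],0,0],[[0,0,0],0,0]]'
python3 -m crank '[[[0,-8,0],0,0],[[0,-8,0],0,0],[[0,-8,0],0,0],[[0,-8,0],0,0],[[0,-8,0],0,0],[[0,-8,0],0,0],[[0,-8,0],0,0],[[0,-8,0],0,0],[[0,0,0],0,0]]'
python3 - <<'E'
from h import *
from workcell import grab_frame
T=tool();a=grab_frame("wrist");np.save("T2.npy",T);cv2.imwrite("pics/w2.png",a)
cv2.imwrite("pics/w2v.png",cv2.convertScaleAbs(a,alpha=1.3));print(T.round(4)[:3,3],manip.observe()['eef_rot'])
E
```

```text
time: 2.98
position: [0.6015, 0.1976, 0.0074]
eef_rot: [-179.9, -0.4, 177.4]
contact_force: [-1.5, 0.8, 0.6]
gripper_width: 0.005
gripper_force: 0.0
time: 3.73
position: [0.602, 0.1297, 0.0114]
eef_rot: [-179.9, -0.0, 177.1]
contact_force: [0.4, -0.5, -0.5]
gripper_width: -0.002
gripper_force: 0.0
[0.602  0.1297 0.0114] [-1.79948897e+02 -2.10210858e-02  1.77152750e+02]
```

View pics/w2v.png

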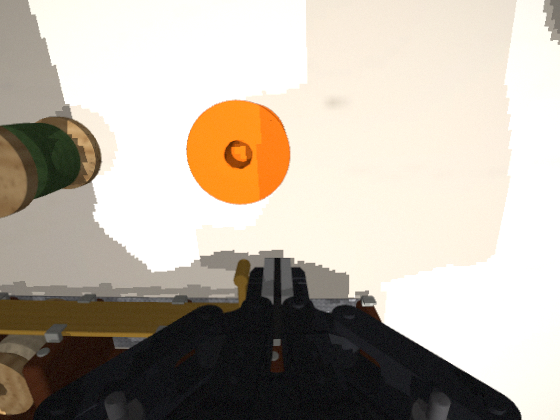

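The tab at (243,262–300) lies against the left side of the shut fingers, which span x 250–305, so it is being pushed. I'll go on to just short of the target.

```bash
python3 -m crank '[[[0,-8,0],0,0],[[0,-8,0],0,0],[[0,-8,0],0,0],[[0,-8,0],0,0],[[0,-8,0],0,0],[[0,-8,0],0,0],[[0,-8,0],0,0],[[0,-8,0],0,0],[[0,-8,0],0,0],[[0,-8,0],0,0],[[0,-8,0],0,0],[[0,-4,0],0,0]]'
python3 -m crank '[[[0,0,0],0,0],[[0,0,0],0,0]]'
python3 - <<'E'
from h import *
from workcell import grab_frame
T=tool();a=grab_frame("wrist");np.save("T3.npy",T);cv2.imwrite("pics/w3.png",a)
cv2.imwrite("pics/w3v.png",cv2.convertScaleAbs(a,alpha=1.5));print(T.round(4)[:3,3],manip.observe()['eef_rot'])
E
```

```text
time: 4.78
position: [0.5975, 0.0389, 0.0113]
eef_rot: [-180.0, -0.0, 177.2]
contact_force: [-0.2, 0.4, 0.1]
gripper_width: 0.003
gripper_force: 0.7
time: 4.95
position: [0.5979, 0.0402, 0.0114]
eef_rot: [-180.0, 0.0, 177.2]
contact_force: [-0.2, 0.5, 0.3]
gripper_width: -0.001
gripper_force: 0.0
[0.5979 0.0402 0.0114] [1.79998103e+02 3.08696622e-02 1.77257397e+02]
```

View pics/w3v.png

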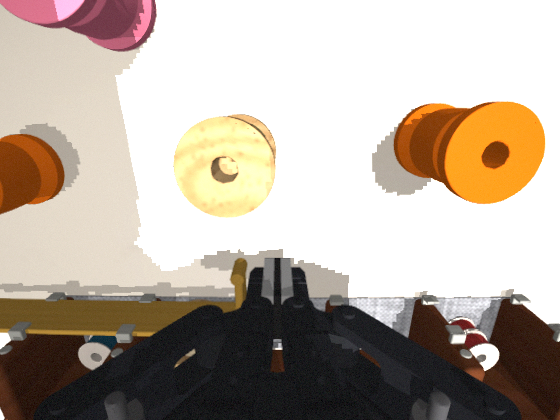

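Counting uprights from the left (image right): 518, 430, 336, then the tab and strip end at about 243, with the next at 148 and 55. So the strip end sits at the upright between gaps 3 and 4, and I'll put a number on it.

```bash
cat >> h.py <<'E'
O=np.array([.6187,.048]);th=np.radians(-2.8)
def rk(p):
    d=np.array(p[:2])-O;c,s=np.cos(th),np.sin(th);return np.array([c*d[0]+s*d[1],-s*d[0]+c*d[1]])
E
python3 - <<'E'
from h import *
T=np.load("T3.npy")
print("tcp",rk(T[:3,3]).round(4))
for n,p,z in[("tab tip left face",(247,262),.031),("tab tip right face",(233,262),.031),("green",(225,166),.05),("orangeL",(492,152),.05)]:
    q=on("wrist",p,z,T);print(n,q.round(4),rk(q).round(4))
# guides upper row (near strip top, ~z .037) and lower row (~z .007)
for z,ps in((.037,[(460,337),(126,335),(19,331)]),(.006,[(518,297),(430,297),(336,299),(148,298),(55,298)])):
    for p in ps: print(z,p,rk(on("wrist",p,z,T)).round(4))
E
```

```text
tcp [-0.0204 -0.0088]
tab tip left face [0.5806 0.0276 0.031 ] [-0.037  -0.0222]
tab tip right face [0.5803 0.0212 0.031 ] [-0.037  -0.0286]
green [0.533  0.0256 0.05  ] [-0.0845 -0.0266]
orangeL [0.5323 0.1178 0.05  ] [-0.0897  0.0655]
0.037 (460, 337) [0.0009 0.0804]
0.037 (126, 335) [-0.0003 -0.0814]
0.037 (19, 331) [-0.0014 -0.1348]
0.006 (518, 297) [0.0002 0.1332]
0.006 (430, 297) [-0.0005  0.0801]
0.006 (336, 299) [0.0005 0.0255]
0.006 (148, 298) [ 0.0003 -0.0832]
0.006 (55, 298) [ 0.0011 -0.1388]
```

Guides measure within 2 mm of where they must be. The tab's left face is at rack y of about -0.022, so travel is about 0.158. I'll push 12 mm more, back off and lift.

```bash
python3 -m crank '[[[0,-4,0],0,0],[[0,-4,0],0,0],[[0,-4,0],0,0],[[0,0,0],0,0],[[0,0,0],0,0],[[0,0,0],0,0]]'
python3 -m crank '[[[0,6,0],0,0],[[0,6,0],0,0],[[0,0,-35],0,0],[[0,0,-35],0,0],[[0,0,-35],0,0],[[0,0,-35],0,0],[[35,0,0],0,0.25],[[35,0,0],0,0.25],[[35,0,0],0,0.25],[[0,0,0],0,0.25],[[0,0,0],0,0.25]]'
python3 - <<'E'
from h import *
from workcell import grab_frame
T=tool();a=grab_frame("wrist");np.save("T4.npy",T);cv2.imwrite("pics/w4.png",a)
cv2.imwrite("pics/w4v.png",cv2.convertScaleAbs(a,alpha=1.4));print(T.round(4)[:3,3],rk(T[:3,3]),manip.observe()['eef_rot'])
E
```

```text
time: 5.5
position: [0.597, 0.0285, 0.0113]
eef_rot: [-180.0, -0.0, 177.2]
contact_force: [-0.1, 0.6, 0.7]
gripper_width: -0.001
gripper_force: 0.0
time: 6.42
position: [0.4911, 0.0466, 0.1518]
eef_rot: [180.0, -0.0, 177.4]
contact_force: [0.8, 0.1, 0.2]
gripper_width: 0.248
gripper_force: 0.0
[0.4911 0.0466 0.1518] [-0.12737986 -0.00762679] [1.79973727e+02 6.04520227e-02 1.77335184e+02]
```

View pics/w4v.png

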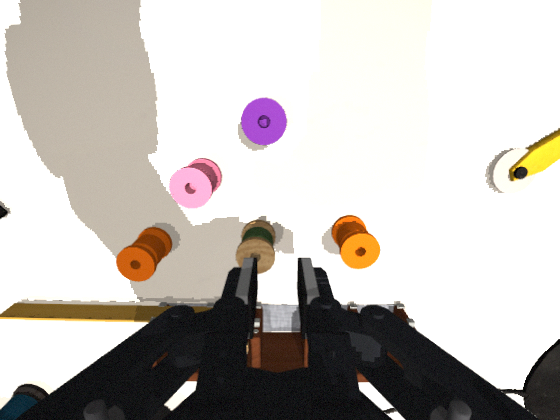

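The third gap is open at (265–300, 318), the strip's end is hidden behind the left finger, and the spool stands at (256,250). Next I'll turn 45° and come down behind and to the right of the spool, with the fingers as a cradle.

```bash
python3 -m crank '[[[-9,-22,0],0,0.25],[[-8,-22,0],0,0.25],[[0,0,0],-6.5,0.25],[[0,0,0],-6.5,0.25],[[0,0,0],-6.5,0.25],[[0,0,0],-6.5,0.25],[[0,0,0],-6.5,0.25],[[0,0,0],-6.5,0.25],[[0,0,0],-6,0.25],[[0,0,30],0,0.25],[[0,0,30],0,0.25],[[0,0,0],0,0.25]]'
python3 - <<'E'
from h import *
from workcell import grab_frame
T=tool();a=grab_frame("wrist");np.save("T5.npy",T);cv2.imwrite("pics/w5.png",a)
cv2.imwrite("pics/w5v.png",cv2.convertScaleAbs(a,alpha=1.4));print(T.round(4)[:3,3],rk(T[:3,3]),manip.observe()['eef_rot'])
E
```

```text
time: 7.47
position: [0.5065, 0.001, 0.0872]
eef_rot: [179.8, -0.2, -137.7]
contact_force: [-1.3, -0.4, -0.4]
gripper_width: 0.253
gripper_force: 0.0
[0.5065 0.001  0.0872] [-0.10980382 -0.05245225] [ 179.82797049   -0.19152549 -137.745105  ]
```

View pics/w5v.png

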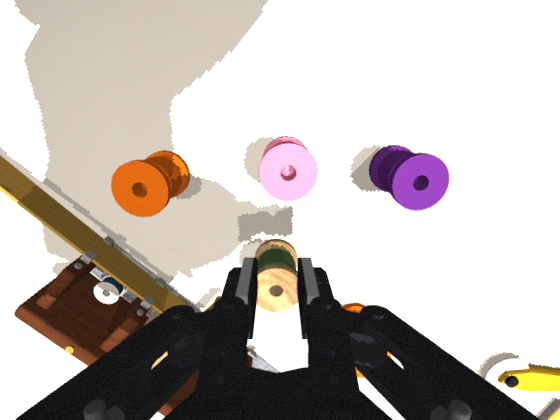

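The spool (bottom at (276,250)) sits centred between the fingers, with pink clear behind at (288,170). I'll descend and push.

```bash
python3 -m crank '[[[0,0,25],0,0.25],[[0,0,25],0,0.25],[[0,0,20],0,0.25],[[0,0,10],0,0.25],[[0,0,4],0,0.25],[[0,0,0],0,0.25]]'
python3 -m crank '[[[-5,0,0],0,0.25],[[-5,0,0],0,0.25],[[-5,0,0],0,0.25],[[-5,0,0],0,0.25],[[-5,0,0],0,0.25],[[-5,0,0],0,0.25],[[-5,0,0],0,0.25],[[-5,0,0],0,0.25],[[-4,0,0],0,0.25],[[-3,0,0],0,0.25],[[0,0,0],0,0.25]]'
python3 - <<'E'
from h import *
from workcell import grab_frame
T=tool();a=grab_frame("wrist");np.save("T6.npy",T);cv2.imwrite("pics/w6.png",a)
cv2.imwrite("pics/w6v.png",cv2.convertScaleAbs(a,alpha=1.4));print(T.round(4)[:3,3],rk(T[:3,3]),manip.observe()['eef_rot'])
E
```

```text
time: 8.02
position: [0.5082, 0.0011, 0.0076]
eef_rot: [-180.0, -0.0, -137.7]
contact_force: [-0.2, -0.2, -0.1]
gripper_width: 0.253
gripper_force: 0.0
time: 8.93
position: [0.5429, 0.0332, 0.0072]
eef_rot: [-180.0, 0.0, -137.7]
contact_force: [-0.6, 0.1, -0.4]
gripper_width: 0.25
gripper_force: 0.0
[0.5429 0.0332 0.0072] [-0.07494861 -0.018461  ] [ 1.79999503e+02  6.64744084e-03 -1.37721508e+02]
```

View pics/w6v.png

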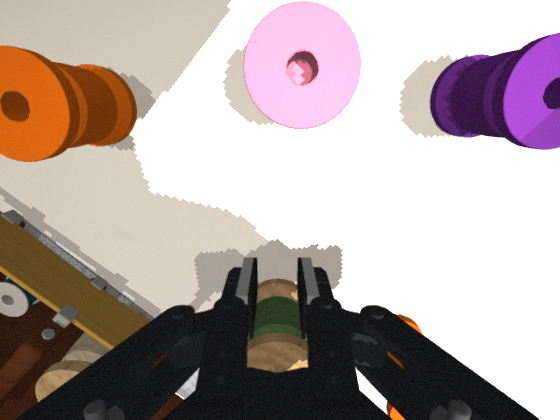

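The spool is upright in the cradle, with its bottom flange rim at (278,282) and thread at (278,318). I have now used all ten viewings, so from here I rely on masks and rays.

Run:
```python
from h import *
T=np.load("T6.npy")
a=cv2.imread("pics/w6.png");h=cv2.cvtColor(a,cv2.COLOR_BGR2HSV)
m=((h[...,0]>40)&(h[...,0]<95)&(h[...,1]>80)).astype(np.uint8)
m=cv2.morphologyEx(m,cv2.MORPH_OPEN,np.ones((3,3)))
n,l,st,c=cv2.connectedComponentsWithStats(m)
for i in range(1,n):
    if st[i,4]>100: print(st[i],c[i])
for z in(.0,.005,.008): 
    q=on("wrist",(278,281),z,T);print(z,"rim back edge rack",rk(q).round(4),"tool",(np.linalg.inv(T)@np.r_[q,1])[:3].round(4))
```

```text
[ 253  297   49   41 1555] [276.96012862 316.65337621]
0.0 rim back edge rack [-0.0681 -0.0112] tool [-0.01    0.0003  0.0072]
0.005 rim back edge rack [-0.0703 -0.0134] tool [-0.0068  0.0003  0.0022]
0.008 rim back edge rack [-0.0716 -0.0147] tool [-0.005   0.0003 -0.0008]
```

```bash
python3 -m crank '[[[10,0,0],0,0.25],[[10,0,0],0,0.25],[[10,0,0],0,0.25],[[0,0,0],6.5,0.25],[[0,0,0],6.5,0.25],[[0,0,0],6.5,0.25],[[0,0,0],6.5,0.25],[[0,0,0],6.5,0.25],[[0,0,0],6.5,0.25],[[0,0,0],6,0.25],[[0,0,0],0,0.25],[[0,0,0],0,0.25]]'
python3 - <<'E'
from h import *
from workcell import grab_frame
T=tool();a=grab_frame("wrist");np.save("T7.npy",T);cv2.imwrite("pics/w7.png",a)
print(T.round(4)[:3,3],rk(T[:3,3]),manip.observe()['eef_rot'])
h=cv2.cvtColor(a,cv2.COLOR_BGR2HSV)
m=((h[...,0]>40)&(h[...,0]<95)&(h[...,1]>80)).astype(np.uint8)
m=cv2.morphologyEx(m,cv2.MORPH_OPEN,np.ones((3,3)))
n,l,st,c=cv2.connectedComponentsWithStats(m)
for i in range(1,n):
    if st[i,4]>100: print(st[i],c[i],rk(on("wrist",c[i],.025,T)).round(4))
E
```

```text
time: 9.98
position: [0.5194, 0.0116, 0.0074]
eef_rot: [-180.0, -0.0, 177.4]
contact_force: [-0.1, 0.5, -0.4]
gripper_width: 0.253
gripper_force: 0.0
[0.5194 0.0116 0.0074] [-0.09740618 -0.04120612] [-1.79974141e+02 -1.87923704e-02  1.77441305e+02]
```

```bash
python3 -m crank '[[[0,10,0],0,0.25],[[0,10,0],0,0.25],[[0,10,0],0,0.25],[[0,10,3],0,0.25],[[0,0,0],0,0.25],[[0,0,0],0,0.25]]'
cat >> h.py <<'E'
def look(k):
    from workcell import grab_frame
    T=tool();a=grab_frame("wrist");np.save(f"T{k}.npy",T);cv2.imwrite(f"pics/w{k}.png",a)
    print(T.round(4)[:3,3],rk(T[:3,3]).round(4),manip.observe()['eef_rot'])
    h=cv2.cvtColor(a,cv2.COLOR_BGR2HSV)
    m=((h[...,0]>40)&(h[...,0]<95)&(h[...,1]>80)).astype(np.uint8)
    m=cv2.morphologyEx(m,cv2.MORPH_OPEN,np.ones((3,3)))
    n,l,st,c=cv2.connectedComponentsWithStats(m)
    for i in range(1,n):
        if st[i,4]>100: print("green",st[i],c[i])
    # wood rim nearest camera above the thread, between the fingers
    col=a[250:340,268:288].astype(int).mean(1).round();print("col",[tuple(x) for x in col[::4].astype(int).tolist()])
    return a,T
E
python3 -c "
from h import *
look(8)"
```

```text
time: 10.53
position: [0.5219, 0.0535, 0.004]
eef_rot: [180.0, -0.0, 177.4]
contact_force: [0.2, -0.3, 0.3]
gripper_width: 0.249
gripper_force: 0.0
[0.5219 0.0535 0.004 ] [-0.097   0.0008] [-1.79980396e+02 -2.53435089e-02  1.77330224e+02]
green [ 247  323   59   45 2099] [275.5412101  346.56360172]
col [(195, 209, 219), (195, 209, 219), (195, 210, 219), (180, 193, 202), (104, 111, 117), (104, 112, 117), (104, 111, 117), (104, 112, 118), (105, 113, 118), (104, 112, 118), (109, 117, 123), (117, 126, 132), (116, 124, 131), (104, 112, 118), (40, 58, 73), (46, 68, 87), (45, 68, 88), (48, 71, 90), (47, 69, 82), (22, 39, 29), (22, 40, 29), (23, 39, 29), (24, 41, 31)]
```

```bash
python3 -m crank '[[[-5,-1.5,0],0.2,0.25],[[-5,0,0],0,0.25],[[-5,0,0],0,0.25],[[-5,0,0],0,0.25],[[-5,0,0],0,0.25],[[-5,0,0],0,0.25],[[-5,0,0],0,0.25],[[-5,0,0],0,0.25],[[-5,0,0],0,0.25],[[-4,0,0],0,0.25],[[0,0,0],0,0.25],[[0,0,0],0,0.25]]'
python3 -c "
from h import *
a,T=look(9)
for y in (305,275): 
  print(y,(np.linalg.inv(T)@np.r_[on('wrist',(277,y),0.,T),1])[:3].round(4))"
```

```text
time: 11.58
position: [0.5711, 0.0483, 0.0042]
eef_rot: [-180.0, 0.0, 177.1]
contact_force: [-0.9, 0.5, -0.1]
gripper_width: 0.251
gripper_force: 0.0
[0.5711 0.0483 0.0042] [-0.0476 -0.002 ] [-1.79996971e+02 -1.17066324e-02  1.77062157e+02]
green [ 247  302   61   46 1727] [277.02431963 323.75448755]
col [(194, 208, 217), (193, 207, 217), (192, 206, 216), (174, 187, 196), (118, 127, 133), (103, 111, 116), (103, 111, 117), (103, 111, 116), (95, 104, 110), (37, 55, 70), (45, 68, 86), (46, 68, 87), (50, 73, 91), (27, 45, 38), (22, 37, 27), (24, 40, 30), (23, 39, 29), (21, 38, 27), (24, 41, 30), (22, 38, 28), (28, 47, 35), (30, 52, 38), (30, 52, 38)]
305 [-0.0241  0.0002  0.0042]
275 [-0.0044  0.0002  0.0042]
```

```bash
python3 -m crank '[[[-4,1,0],0,0.25],[[-4,0,0],0,0.25],[[-4,0,0],0,0.25],[[-4,0,0],0,0.25],[[-4,0,0],0,0.25],[[-2,0,0],0,0.25],[[0,0,0],0,0.25],[[0,0,0],0,0.25]]'
python3 -c "
from h import *
a,T=look(10)
print(manip.observe()['contact_force'])"
```

```text
time: 12.3
position: [0.593, 0.0481, 0.0043]
eef_rot: [-180.0, 0.0, 177.1]
contact_force: [-1.0, -0.7, -0.2]
gripper_width: 0.246
gripper_force: 0.0
[0.593  0.0481 0.0043] [-0.0256 -0.0011] [-1.79996897e+02 -9.73335661e-03  1.77057745e+02]
green [ 247  301   60   46 1730] [276.85953757 322.95317919]
col [(198, 212, 221), (199, 213, 222), (198, 212, 221), (178, 190, 199), (129, 139, 146), (105, 113, 118), (105, 113, 119), (106, 113, 119), (89, 99, 106), (38, 57, 72), (46, 69, 88), (47, 70, 89), (52, 75, 94), (24, 42, 32), (23, 39, 29), (23, 40, 30), (24, 41, 30), (22, 38, 28), (24, 42, 31), (23, 39, 29), (30, 51, 38), (31, 52, 39), (32, 53, 42)]
[-0.53835078  1.41434311  0.53253719]
```

```bash
python3 -m crank '[[[8,0,0],0,0.25],[[8,0,0],0,0.25],[[0,0,0],0,0],[[0,0,0],0,0],[[0,0,0],0,0],[[0,0,0],0,0],[[-7,0,0],0,0],[[-5,0,0],0,0],[[-4,0,0],0,0],[[-4,0,0],0,0],[[-4,0,0],0,0],[[0,0,0],0,0]]'
python3 -m crank '[[[-3,0,0],0,0],[[-3,0,0],0,0],[[0,0,0],0,0],[[0,0,0],0,0]]'
python3 -c "
from h import *
a,T=look(11)
print(manip.observe()['contact_force'])"
```

```text
time: 13.35
position: [0.602, 0.0477, 0.0043]
eef_rot: [-180.0, 0.0, 177.0]
contact_force: [0.0, 0.0, -0.7]
gripper_width: -0.002
gripper_force: 0.0
time: 13.68
position: [0.6071, 0.0475, 0.0043]
eef_rot: [-180.0, 0.0, 177.1]
contact_force: [-0.2, 0.3, -0.3]
gripper_width: -0.002
gripper_force: 0.0
[0.6071 0.0475 0.0043] [-0.0116 -0.0011] [-1.79999213e+02 -7.63571057e-03  1.77061847e+02]
col [(207, 220, 227), (146, 156, 162), (56, 56, 57), (63, 63, 64), (64, 64, 65), (63, 63, 64), (62, 62, 63), (60, 61, 61), (57, 57, 58), (54, 55, 55), (49, 49, 49), (48, 48, 48), (58, 58, 58), (32, 32, 32), (19, 18, 18), (17, 18, 17), (18, 17, 18), (18, 18, 18), (18, 17, 17), (18, 16, 16), (18, 17, 17), (17, 16, 16), (18, 17, 17)]
[0.45161609 0.77773393 0.61613957]
```

```bash
python3 -m crank '[[[-1.5,0,0],0,0],[[-1.5,0,0],0,0],[[0,0,0],0,0],[[0,0,0],0,0]]'; python3 -m crank '[[[-1.5,0,0],0,0],[[0,0,0],0,0],[[0,0,0],0,0]]'
```

```text
time: 14.07
position: [0.6085, 0.0473, 0.0039]
eef_rot: [-180.0, -0.2, 177.1]
contact_force: [-5.2, -0.5, 0.8]
gripper_width: -0.001
gripper_force: 0.0
time: 14.32
position: [0.6083, 0.0473, 0.0035]
eef_rot: [-180.0, -0.3, 177.1]
contact_force: [-8.5, 0.6, 0.3]
gripper_width: 0.004
gripper_force: 0.0
```

Blocked at 8.5 N with the TCP at rack x = -10 mm, which matches the spool against the back board. I'll back off and check.

```bash
python3 -m crank '[[[4,0,0],0,0],[[10,0,0],0,0],[[15,0,0],0,0],[[20,0,0],0,0],[[0,0,-30],0,0],[[0,0,-35],0,0],[[0,0,-35],0,0],[[35,0,-35],0,0],[[35,0,-35],0,0],[[0,0,-20],0,0],[[0,0,0],0,0],[[0,0,0],0,0]]'
python3 - <<'E'
from h import *
from workcell import grab_frame
T=tool();a=grab_frame("wrist");t=grab_frame("top");cv2.imwrite("pics/w12.png",a);cv2.imwrite("pics/t12.png",t)
print(T[:3,3].round(3),rk(T[:3,3]).round(3))
h=cv2.cvtColor(a,cv2.COLOR_BGR2HSV)
def comps(m,name,z,amin):
    m=cv2.morphologyEx(m.astype(np.uint8),cv2.MORPH_OPEN,np.ones((2,2)))
    n,l,st,c=cv2.connectedComponentsWithStats(m)
    for i in range(1,n):
        if st[i,4]>amin:
            x,y,w,hh=st[i,:4];print(name,st[i],c[i].round(1),"c",rk(on("wrist",c[i],z,T)).round(4),"Redge",rk(on("wrist",(x+w,c[i][1]),z,T)).round(4))
comps((h[...,0]>40)&(h[...,0]<95)&(h[...,1]>80),"green",.025,20)
comps((h[...,0]>8)&(h[...,0]<22)&(h[...,1]>60)&(h[...,1]<165)&(h[...,2]>90),"wood",.05,80)
comps((h[...,0]>15)&(h[...,0]<32)&(h[...,1]>165)&(h[...,2]>50),"brass",.031,60)
E
```

```text
time: 15.32
position: [0.5049, 0.0531, 0.1848]
eef_rot: [179.9, 0.3, 177.1]
contact_force: [0.1, 0.1, -0.1]
gripper_width: 0.002
gripper_force: 0.0
[0.505 0.053 0.185] [-0.114 -0.   ]
wood [220 304  20   9 126] [228.9 307.7] c [ 0.0105 -0.053 ] Redge [ 0.0105 -0.0408]
brass [ 485   93   75   67 1528] [523.6 128.8] c [-0.1792  0.2394] Redge [-0.1797  0.2768]
brass [  15  263  233   32 2620] [132.8 286.3] c [-0.004  -0.1656] Redge [-0.0044 -0.0332]
```

```bash
python3 -m crank '[[[20,35,0],0,0],[[20,35,0],0,0],[[20,35,0],0,0],[[20,35,0],0,0],[[0,0,0],0,0],[[0,0,0],0,0]]'
python3 - <<'E'
from h import *
from workcell import grab_frame
T=tool();a=grab_frame("wrist");t=grab_frame("top");cv2.imwrite("pics/w13.png",a);cv2.imwrite("pics/t13.png",t)
def comps(name,img,fn,lo):
    h=cv2.cvtColor(img,cv2.COLOR_BGR2HSV)
    for nm,m in(("wood",(h[...,0]>8)&(h[...,0]<23)&(h[...,1]>50)&(h[...,1]<165)&(h[...,2]>80)),("green",(h[...,0]>40)&(h[...,0]<95)&(h[...,1]>70))):
        n,l,st,c=cv2.connectedComponentsWithStats(m.astype(np.uint8))
        for i in range(1,n):
            q=fn(c[i]);r=rk(q)
            if st[i,4]>lo and abs(r[0])<.15 and abs(r[1])<.16: print(name,nm,st[i],c[i].round(1),r.round(4))
comps("wrist",a,lambda p:on("wrist",p,.05,T),60)
comps("top",t,lambda p:on("top",p,.05),25)
comps("top0",cv2.imread("pics/top0.png"),lambda p:on("top",p,.05),25)
E
```

```text
time: 15.92
position: [0.4298, 0.1989, 0.182]
eef_rot: [-180.0, -0.1, 177.4]
contact_force: [0.0, -0.8, -0.2]
gripper_width: 0.006
gripper_force: 0.0
top wood [259 187  13  14 152] [265.  193.3] [0.0178 0.002 ]
top wood [276 186  16  26 205] [283.  195.4] [ 0.0144 -0.0503]
top wood [295 201  16   2  31] [302.3 201.5] [-0.0007 -0.1065]
top wood [304 221  15  14  61] [310.9 227.5] [-0.0746 -0.1342]
top wood [233 223  14  14  61] [239.8 229.2] [-0.0893  0.0688]
top0 wood [276 186  16  17 174] [283.7 194.2] [ 0.0178 -0.052 ]
top0 wood [228 197   8  12  41] [230.1 200.8] [-0.0087  0.101 ]
top0 wood [239 198  15   3  30] [246.3 198.6] [-0.0003  0.055 ]
top0 wood [258 199  15   3  31] [265.3 199.7] [-0.0006  0.0004]
top0 wood [295 201  16   3  32] [302.3 201.5] [-0.0008 -0.1067]
top0 wood [304 221  15  14  61] [310.9 227.5] [-0.0746 -0.1342]
top0 wood [233 223  14  14  63] [239.1 229.1] [-0.0891  0.0707]
top0 wood [267 223  13  13 130] [272.6 228.8] [-0.0837 -0.0247]Traceback (most recent call last):
  File "<stdin>", line 13, in <module>
  File "<stdin>", line 9, in comps
  File "<stdin>", line 13, in <lambda>
  File "h.py", line 10, in on
    o,d=ray(name,uv,T);return (o+d*(z-o[2])/d[2])
        ~~~^^^^^^^^^^^
  File "h.py", line 5, in ray
    c=camera_params(name);K=c["camera_matrix"];k1=c["k1"]
ValueError: time passes only in moves, steps and waits
```

The top view puts the green spool at rack (0.018, 0.002), seated in gap 3. The strip end is at y of about -0.033 (travel about 0.170), and the cream and orange spools have not moved. Handing in.

```bash
python3 -c "
from workcell import manip
print(manip.close_job())"
```

```text
the job is handed in; nothing more can be done
None
```

I handed the job in after about 16 s of robot time. The third gap is open and the fourth is still essentially covered, with strip travel at about 0.170 m. The green spool was pushed in until it stopped against the back board, at about x = 18 mm, y = 2 mm in the rack frame; no verdict came back, and I did not measure its upright angle at the end or re-check bystanders other than the cream spool.

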